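# Set and prove the friction hinge of a block-heater cover

### The arm

A 6-joint arm with a two-finger parallel gripper is mounted at the origin on the work surface. World frame = base frame: x ahead of the robot, y to its left, z up, the work surface at z = 0. Lengths are in m, angles in rad, forces in N, time in s.
With the tool pointing down it reaches from about 0.35 to 1 m from the base axis. Payload 7.1 kg.
Tool frame: the origin (TCP) lies between the finger pads; the fingertips stand 22 mm ahead of it and the grasp point (between the pads) lies 3 mm ahead of it; x points along the fingers, y is the direction in which the jaws open and shut, and the axes are right-handed (so a half turn about x gives the same grasp; the last joint's range is limited). The gripper opens to 85 mm and grips with 20 to 120 N. Pads are 22 mm wide; open, the fingers measure 114 mm over their backs; the gripper's body (76 mm by 85 mm) begins 54 mm behind the grasp point. The pads swing forward as they close: fully open they stand 13 mm farther back than shut.
Start: joints at [1.235, 0.423, 1.63, -0, 1.089, -0.019], TCP at [0.195, 0.594, 0.253] pointing down, gripper open.
Joint ranges: [-3, 3], [-0.9, 2.11], [0.09, 2.58], [-1.31, 4.45], [0.11, 2.69], [-2.54, 2.54]. Speed limits (rad/s): [2.39, 2.39, 3.01, 3.14, 3.14, 3.14].

### API

Orientations are given as a rotation vector (axis times angle).
In Python, from rig import manip gives the robot as it stands. The module is installed in compiled form; this text tells all that it offers. Calls block until the motion is done:
- manip.move_to(position, orientation): joint-space move of the TCP to a pose.
- manip.servo_line(position, orientation=None, rate=0.15): straight line of the TCP; orientation=None keeps the orientation; rate is the mean speed in m/s.
- manip.set_joints(angles): joint-space move.
- manip.command_gripper(opening, f_grip=None): finger opening in m; f_grip is the grip in N (None keeps the last); returns when the fingers have stopped.
- manip.hold(seconds).
- manip.solve_ik(position, orientation): joint angles nearest the present ones, or None.
- manip.camera(name): name is "scene" or "top"; returns a dict with "image" (420x560x3 uint8, red, green, blue), "fx", "fy", "cx", "cy" (pixels), "cam_to_world" (4x4, takes a point from camera to world coordinates). Camera axes: x right, y down, z forward; pixel columns grow to the right and rows downward; lengths in m; the calibration is good to about 2 mm. A picture is of the moment at which its call begins. There is no depth.
A pose or a line that the arm cannot do raises manip.IKError and nothing moves.
- manip.sign_off(): hands the job in, once; it reports no verdict.
Readings, each from a call of its own:
- manip.get_time(): time.
- manip.get_joint_positions(): joint angles.
- manip.get_joint_vel(): joint speeds.
- manip.get_tau(): joint torques, N m.
- manip.get_position(): TCP position.
- manip.get_ee_rot(): TCP orientation.
- manip.get_contact_force(): force on the tool from outside, world axes, zero at the start.
- manip.get_torque(): the same for the moment, N m.
- manip.get_width(): finger opening in m.
Only numpy, scipy, OpenCV 4.12 (cv2) and the standard library are available. Lean on these libraries where they do the work, as an engineer would, in place of code of your own. Each camera call takes 0.05 s, during which the arm holds its last target.

### The job

Check that the heater's clear cover stays where it is left: raise it by pushing up under its front lip to about half open (around 50 degrees) and ease your fingers away, ready to catch it. If it sags, lower it shut again, nip up the hinge tension knob a little (clockwise tightens) and repeat until it stays up, but only as tight as needed: the cover must still lift with less than 20 N of push. Never let the cover drop, leave the other things where they are, and finish with the cover standing half open by itself with nothing touching it.

Things in the scene. Friction and masses are not known exactly. Their poses are not given: they have to be found in the camera images.
- heater: White dry-block heater with a blue foot band, 170 mm deep (x), 220 mm wide (y), top of the housing at z = 102 mm, fixed to the bench. Origin: centre of its underside. Its front (control panel and display) faces its own -x and is turned towards the robot's left (world +y, within 20 degrees); its rear with the hinge is +x; z up.
- hinge (a point): Middle of the cover's horizontal hinge axis, at the heater's rear, 80 mm behind its origin (+x) and 112 mm above the bench. The hinge axis runs along its y axis. Does not move with the cover.
- cover: Clear box-shaped hood with blue edges: 158 mm deep, 206 mm wide, walls 38 mm tall, its top 34 mm above the hinge axis when shut; 0.35 to 0.70 kg, centre of mass about 95 mm in front of the hinge axis. Origin: middle of the hinge axis. Its -x points from the hinge to the lip, its z out of the hood's top; both turn with it.
- lip (a point): Middle of the front bottom edge of the cover's blue lip: 191 mm in front of the hinge axis, 4 mm below it when shut. The lip is a flat tongue 130 mm wide, 8 mm thick, level, at the foot of the hood's front wall. It reaches from 159 mm to 191 mm in front of the hinge axis and overhangs the housing's upright front by about 26 mm, free below down to the bench. Turns with the cover.
- cover_hinge (a joint): Opening angle of the cover in rad: 0 shut and level, grows as the lip goes up and back; stop at 1.75. Starts shut. A friction drum on the hinge rod holds the cover only as hard as the tension knob clamps it. Holding it at 50 degrees takes 0.2 to 0.45 N m of friction, by its mass; over about 1.6 N m makes it lift too hard. On some heaters it already holds.
- knob_grip (a point): Centre of the hinge tension knob's black wing, 167 mm above the bench, over the clamp block at the hinge's end nearest the robot, 142 mm along the heater's -y from the hinge's middle. Wing 48 mm long (point x), 14 mm thick (point y), 22 mm tall; turns about the upright here. Grip across its thickness from above. Clamp block top at 140 mm; the shut hood is lower than the wing, 38 mm away.
- knob (a joint): Angle of the tension knob in rad, grows clockwise from above (tighter); starts at 0 to 0.5, stops at -0.6 and 2.6. Turns against 0.3 N m of thread friction. First it may only take up slack (0 to about 1 rad, different each time); once the clamp bites, its torque rises by about 0.2 N m per rad and the hinge friction by about 2.4 N m per rad.
- reagent: Amber bottle with a white cap, 68 mm across, 165 mm tall, standing; origin at the centre of its base. Leave it alone.
- beaker: Empty glass beaker, 72 mm across at the rim, 95 mm tall, standing; origin at the centre of its base. Leave it alone.
- meter: White and blue bench meter with a keypad, 85 x 115 x 30 mm, lying flat; origin at the centre of its underside. Leave it alone.
- jar: Small glass jar with a steel lid, 54 mm across, 65 mm tall, standing; origin at the centre of its base. Leave it alone.

How it is judged:
On the way, in this order (a step that is already met when the one before it is completed fails the run):
1. The cover has been raised by hand to about half open (40 to 65 degrees) (value of joint cover_hinge between 0.7 and 1.135 rad and contact force between the fingers and cover above 0.3 N), for 0.1 s.
2. Let go, the cover stands half open by itself for a second (value of joint cover_hinge between 0.7 and 1.135 rad and contact force between each of the fingers, the arm and cover below 0.1 N), for 1 s.
At the end, for the whole second after the job is handed in: The cover stands still between 40 and 65 degrees open (0.70 to 1.135 rad, moving slower than 0.02 rad/s), with no part of the robot touching the cover, and the bottle, beaker, meter and jar stand within 15 mm of where they were (all of step 2 and velocity of joint cover_hinge between -0.02 and 0.02 rad/s and distance of each of reagent, beaker, meter, jar from where it was at the start of the episode below 0.015 m).
It fails at once if More than 20 N is put on the cover (contact force between any of the fingers, the arm and cover above 20 N).
It fails at once if The cover drops (closes faster than 3 rad/s) (velocity of joint cover_hinge below -3 rad/s).
It fails at once if A bystander is moved by more than 15 mm (distance of any of reagent, beaker, meter, jar from where it was at the start of the episode above 0.015 m).
It also fails if it takes over 72 s, if anything falls off the work surface, if the arm or the gripper's body presses on something with over 40 N, if the wrist force passes 120 N, or if a joint passes its speed limit or range.

## Working session

There is one attempt and no reset: what is moved stays moved. The work goes in short steps, each a Python script; the robot and the scene stay as the last script left them, time stands still between calls to the robot, and variables do not carry over. Pictures are saved under pics/ and viewed, and the job is handed in when it is done.

```bash
mkdir -p pics; python3 - <<'E'
from rig import manip
import cv2,numpy as np
for n in("scene","top"):
    c=manip.camera(n); cv2.imwrite(f"pics/{n}0.png",c["image"][:,:,::-1])
    print(n,c["fx"],c["fy"],c["cx"],c["cy"]);print(np.round(c["cam_to_world"],4).tolist())
print(manip.get_time(),manip.get_position(),manip.get_ee_rot(),manip.get_width())
E
```

```text
scene 506.4472119238524 506.4472119238524 273.47160490730835 220.58398881503962
[[0.8772, 0.4084, -0.2527, 0.9291], [0.4802, -0.7427, 0.4667, -0.656], [0.0029, -0.5307, -0.8475, 1.3165], [0.0, 0.0, 0.0, 1.0]]
top 442.6304779244723 442.6304779244723 282.40702695769437 206.917233866494
[[-0.0628, -0.969, 0.2389, 0.2642], [-0.998, 0.0623, -0.0099, 0.0], [-0.0053, -0.2391, -0.971, 1.4567], [0.0, 0.0, 0.0, 1.0]]
0.1 [0.19453285 0.59346709 0.25261846] [ 0.24756703  1.55668989 -0.24968859] 0.0857167920487644
```

View pics/scene0.png

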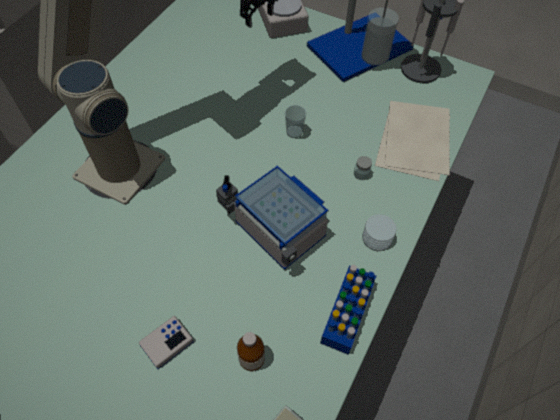

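View pics/top0.png

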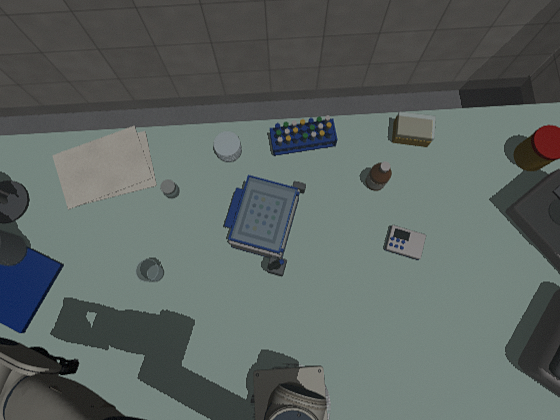

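```bash
python3 - <<'E'
import cv2
a=cv2.imread("pics/top0.png")[165:285,215:315]; b=cv2.imread("pics/scene0.png")[155:275,205:345]
cv2.imwrite("pics/topz.png",cv2.convertScaleAbs(cv2.resize(a,None,fx=5,fy=5,interpolation=cv2.INTER_CUBIC),alpha=1.6))
cv2.imwrite("pics/scz.png",cv2.convertScaleAbs(cv2.resize(b,None,fx=5,fy=5,interpolation=cv2.INTER_CUBIC),alpha=1.6))
E
```

```text
(no output)
```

View pics/topz.png

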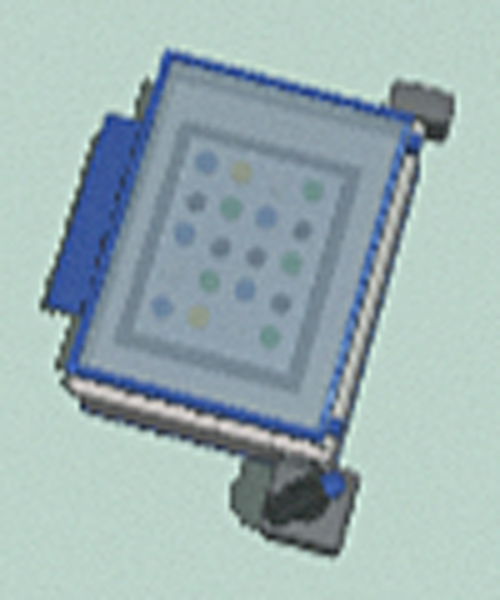

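View pics/scz.png

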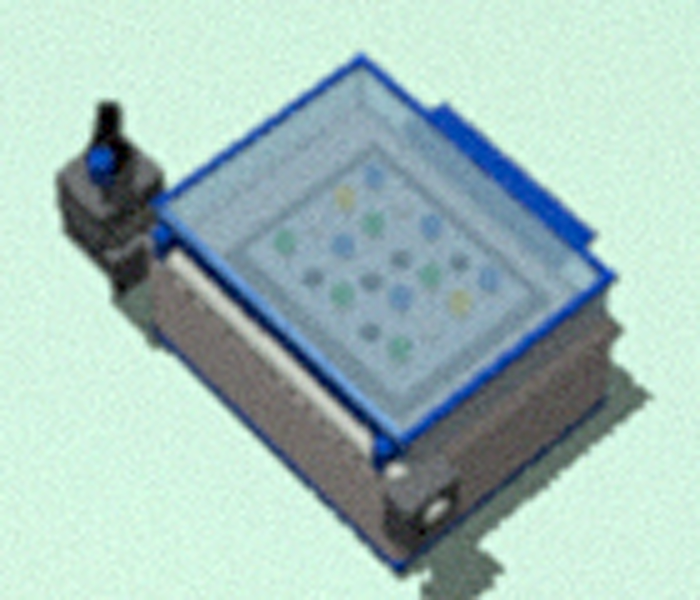

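```bash
cat > h.py <<'E'
import numpy as np,cv2
CAM={"scene":(506.447,273.4716,220.584,np.array([[0.8772,0.4084,-0.2527,0.9291],[0.4802,-0.7427,0.4667,-0.656],[0.0029,-0.5307,-0.8475,1.3165],[0,0,0,1.]])),
"top":(442.63,282.407,206.917,np.array([[-0.0628,-0.969,0.2389,0.2642],[-0.998,0.0623,-0.0099,0],[-0.0053,-0.2391,-0.971,1.4567],[0,0,0,1.]]))}
def proj(n,P):
    f,cx,cy,T=CAM[n]; P=np.atleast_2d(P); q=(P-T[:3,3])@T[:3,:3]; return np.c_[f*q[:,0]/q[:,2]+cx,f*q[:,1]/q[:,2]+cy]
def ray(n,uv,z):
    f,cx,cy,T=CAM[n]; d=T[:3,:3]@np.array([(uv[0]-cx)/f,(uv[1]-cy)/f,1]); o=T[:3,3]; return o+d*(z-o[2])/d[2]
E
python3 - <<'E'
from h import *
from scipy.optimize import least_squares
m=np.array([[-79,103,146],[79,103,146],[-79,-103,146],[79,-103,146],[-111,65,116],[-111,-65,116]])/1e3
top=np.array([[168,55],[413,122],[75,370],[330,437],[107,117],[45,308]])/5+[215,165]-.4
ms=m[:4]; sc=np.array([[612,275],[403,437],[360,60],[157,205]])/5+[205,155]-.4
def W(p,m):
    c,s=np.cos(p[2]),np.sin(p[2]); return np.c_[p[0]+c*m[:,0]-s*m[:,1],p[1]+s*m[:,0]+c*m[:,1],m[:,2]]
def r(p): return np.r_[(proj("top",W(p,m))-top).ravel(),(proj("scene",W(p,ms))-sc).ravel()]
s=least_squares(r,[.5,.0,-1.5]);print(s.x,np.degrees(s.x[2]));print(np.round(s.fun.reshape(-1,2),2))
p=s.x
pts=np.array([[80,0,112],[80,-142,167],[-111,0,108]])/1e3
Wp=W(p,pts);print(Wp);print(proj("top",Wp)); print(proj("scene",Wp))
print("wing dir: blue end top", ray("top",np.array([332,485])/5+[215,165]-.4,.175),"black end",ray("top",np.array([278,508])/5+[215,165]-.4,.175))
print("scene blue", ray("scene",np.array([102,160])/5+[205,155]-.4,.172),"black",ray("scene",np.array([108,108])/5+[205,155]-.4,.178))
for n,uv,z in [("reagent",(378,187),0.0),("beaker",(152,278),0),("jar",(170,195),0),("meter",(405,245),0)]:print(n,ray("top",uv,z))
E
```

```text
[ 0.57020292  0.0466954  -1.89847087] -108.77436819330241
[[-0.63  0.15]
 [-0.4  -0.52]
 [-1.25  0.46]
 [-1.42  0.75]
 [-0.75 -0.75]
 [-0.4   0.09]
 [-0.29  0.85]
 [-0.17  2.11]
 [-0.45  0.27]
 [-1.21  1.28]]
[[ 0.54445555 -0.02904807  0.112     ]
 [ 0.41001089  0.01665352  0.167     ]
 [ 0.6059274   0.15178946  0.108     ]]
[[288.37672866 222.43722758]
 [275.89232572 264.73686052]
 [229.59989688 207.17078352]]
[[259.16768136 226.50870976]
 [225.06062688 184.35306192]
 [307.93528216 189.64864953]]
wing dir: blue end top [0.41714016 0.00124129 0.175     ] black end [0.40586923 0.03318672 0.175     ]
scene blue [0.4160675  0.00713551 0.172     ] black [0.40284836 0.03592413 0.178     ]
reagent [ 0.67169924 -0.34582711  0.        ]
beaker [0.41132177 0.42513387 0.        ]
jar [0.68906864 0.36578277 0.        ]
meter [ 0.46683279 -0.41212971  0.        ]
```

```bash
cat >> h.py <<'E'
from scipy.spatial.transform import Rotation as R
P0=np.array([0.5702,0.0467]); YAW=-1.8985
def HW(p):
    p=np.asarray(p,float); c,s=np.cos(YAW),np.sin(YAW); return np.array([P0[0]+c*p[0]-s*p[1],P0[1]+s*p[0]+c*p[1],p[2]])
def tool(xdir,ydir):
    x=np.array(xdir,float);x/=np.linalg.norm(x);y=np.array(ydir,float);y-=x*(x@y);y/=np.linalg.norm(y)
    return R.from_matrix(np.c_[x,y,np.cross(x,y)]).as_rotvec()
def liftrot(delta,pitch,sgn=1):
    # tool x: heater +x (backwards) rotated by delta about z, pitched down by pitch; jaws horizontal
    a=YAW+delta; x=[np.cos(a)*np.cos(pitch),np.sin(a)*np.cos(pitch),-np.sin(pitch)]
    return tool(x,sgn*np.array([-np.sin(a),np.cos(a),0]))
E
python3 - <<'E'
from rig import manip
from h import *
from scipy.optimize import least_squares
t=manip.get_time()
rng=np.random.default_rng(0); D=[]
for i in range(60):
    p=np.array([rng.uniform(.3,.7),rng.uniform(-.3,.5),rng.uniform(.1,.5)])
    o=R.from_rotvec(manip.get_ee_rot())*R.from_rotvec(rng.uniform(-.7,.7,3)); q=manip.solve_ik(p,o.as_rotvec())
    if q is not None: D.append((np.array(q),p,o.as_matrix()[:,0]))
print(len(D),manip.get_time()-t)
# wrist centre = p - L3*x
def wc(q,v):
    h,a,L1,L2,b,L3=v
    r=a+L1*np.sin(q[1])+L2*np.sin(q[1]+q[2])+b*np.cos(q[1]+q[2]); z=h+L1*np.cos(q[1])+L2*np.cos(q[1]+q[2])-b*np.sin(q[1]+q[2])
    return np.array([r*np.cos(q[0]),r*np.sin(q[0]),z])
f=lambda v:np.concatenate([wc(q,v)+v[5]*x-p for q,p,x in D])
s=least_squares(f,[.3,0,.4,.4,0,.25]);print(s.x,np.abs(s.fun).max())
v=s.x
for d in(0,15,30):
  for pt in(0,20,35,50):
    for ly in(-.03,0):
      for sg in(1,-1):
        o=liftrot(np.radians(d),np.radians(pt),sg);x=R.from_rotvec(o).as_matrix()[:,0]
        out=[]
        for th in(0,.45,.9):
            c=HW([.08-.191*np.cos(th),ly,.112+.191*np.sin(th)-.015]); q=manip.solve_ik(c,o); out.append(q)
        if any(q is None for q in out): print(d,pt,ly,sg,"none",[q is None for q in out]);continue
        e=[v[1]+v[2]*np.sin(out[0][1]),v[0]+v[2]*np.cos(out[0][1])]
        print(d,pt,ly,sg,np.round(out[0],2),np.round(out[2],2),"wrist",np.round(wc(out[0],v),2),"elbow r,z",np.round(e,2))
E
```

```text
57 0.0
[ 0.31380695 -0.00068622  0.56495454  0.48551546  0.07857223  0.28119499] 0.013350969479768993
0 0 -0.03 1 [ 0.55  1.21  1.2  -0.84  2.11  1.06] [ 0.49  0.93  1.43 -0.92  2.11  0.98] wrist [0.67 0.42 0.1 ] elbow r,z [0.53 0.51]
0 0 -0.03 -1 [ 0.55  1.21  1.2  -0.84  2.11 -2.09] [ 0.49  0.93  1.43 -0.92  2.11 -2.16] wrist [0.67 0.42 0.1 ] elbow r,z [0.53 0.51]
0 0 0 1 [ 0.52  1.23  1.15 -0.88  2.12  1.01] [ 0.46  0.96  1.38 -0.96  2.11  0.94] wrist [0.7  0.41 0.1 ] elbow r,z [0.53 0.5 ]
0 0 0 -1 [ 0.52  1.23  1.15 -0.88  2.12 -2.13] [ 0.46  0.96  1.38 -0.96  2.11 -2.21] wrist [0.7  0.41 0.1 ] elbow r,z [0.53 0.5 ]
0 20 -0.03 1 [ 0.54  1.06  1.3  -0.68  1.84  1.08] [ 0.47  0.79  1.47 -0.76  1.88  0.97] wrist [0.67 0.4  0.19] elbow r,z [0.49 0.59]
0 20 -0.03 -1 [ 0.54  1.06  1.3  -0.68  1.84 -2.07] [ 0.47  0.79  1.47 -0.76  1.88 -2.17] wrist [0.67 0.4  0.19] elbow r,z [0.49 0.59]
0 20 0 1 [ 0.51  1.08  1.24 -0.71  1.85  1.04] [ 0.45  0.81  1.42 -0.79  1.89  0.93] wrist [0.7  0.39 0.19] elbow r,z [0.5  0.58]
0 20 0 -1 [ 0.51  1.08  1.24 -0.71  1.85 -2.11] [ 0.45  0.81  1.42 -0.79 
[... 4586 characters left out ...]
0 35 0 1 [ 0.57  0.86  1.59 -0.91  1.32  0.91] [ 0.5   0.58  1.72 -0.92  1.38  0.75] wrist [0.57 0.37 0.26] elbow r,z [0.43 0.68]
30 35 0 -1 [ 0.57  0.86  1.59 -0.91  1.32 -2.23] [ 0.5   0.58  1.72 -0.92  1.38 -2.39] wrist [0.57 0.37 0.26] elbow r,z [0.43 0.68]
30 50 -0.03 1 [ 0.54  0.74  1.69 -0.74  1.12  0.81] [ 0.46  0.46  1.77 -0.72  1.23  0.62] wrist [0.55 0.33 0.31] elbow r,z [0.38 0.73]
30 50 -0.03 -1 [ 0.54  0.74  1.69 -0.74  1.12 -2.33] [ 0.46  0.46  1.77 -0.72  1.23 -2.52] wrist [0.55 0.33 0.31] elbow r,z [0.38 0.73]
30 50 0 1 [ 0.5   0.76  1.64 -0.75  1.12  0.77] [ 0.42  0.48  1.72 -0.73  1.22  0.59] wrist [0.58 0.32 0.31] elbow r,z [0.39 0.72]
30 50 0 -1 none [False, False, True]
```

```bash
cat >> h.py <<'E'
DEL,PIT,LY,S=0.0,np.radians(35),-0.02,0.012
LROT=liftrot(DEL,PIT,1); XL=R.from_rotvec(LROT).as_matrix()[:,0]; NL=np.array([0,0,1])-XL*XL[2]; NL/=np.linalg.norm(NL)
def lip_tcp(th,gap=0.0,s=S):
    C=HW([.08-(.191*np.cos(th)+.004*np.sin(th)),LY,.112+.191*np.sin(th)-.004*np.cos(th)])
    return C-(0.022-s)*XL-(0.011+gap)*NL
E
python3 - <<'E'
from rig import manip
from h import *
manip.command_gripper(0.0,30)
pre=lip_tcp(0,.012)-XL*.08
print(manip.solve_ik(pre,LROT))
manip.move_to(pre,LROT)
print(manip.get_time(),manip.get_position()-pre,manip.get_width(),manip.get_contact_force())
manip.servo_line(lip_tcp(0,.010),rate=.08)
print(manip.get_time(),manip.get_contact_force(),manip.get_torque())
for n in("scene","top"):
    c=manip.camera(n)["image"][:,:,::-1]
    a=c[120:260,200:400] if n=="scene" else c[140:280,170:370]
    cv2.imwrite(f"pics/{n}1.png",cv2.convertScaleAbs(cv2.resize(a,None,fx=4,fy=4,interpolation=cv2.INTER_CUBIC),alpha=1.6))
print("lip corner px top",proj("top",lip_tcp(0,0)),proj("top",lip_tcp(0,0.01)+.022*XL))
E
```

```text
[ 0.5714697   0.96735094  1.18503728 -0.54991201  1.79334741  1.0085371 ]
2.8833 [-0.00027107  0.00106271  0.00055421] 0.000247099271051181 [-0.47593302  0.33346595  0.24195486]
4.0333 [ 0.09155959  1.55326461 -0.26809366] [ 0.38889632 -0.11767684 -0.01948288]
lip corner px top [[223.46126091 212.22560501]] [[228.03238968 214.69235137]]
```

View pics/top1.png

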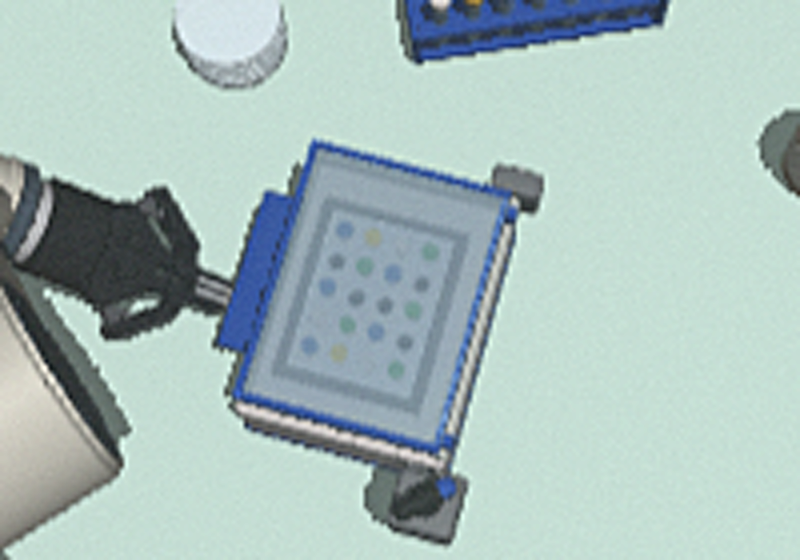

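View pics/scene1.png

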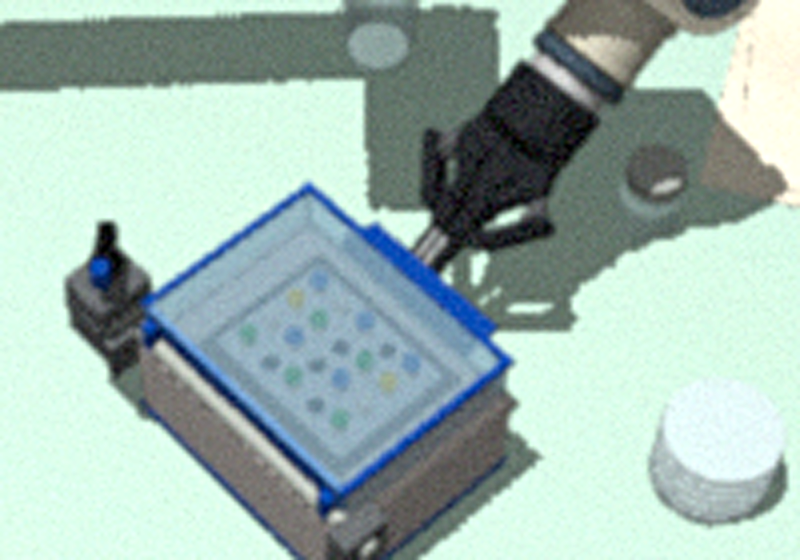

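```bash
cat >> h.py <<'E'
from rig import manip
def F(n=6):
    a=[]
    for _ in range(n): a.append(manip.get_contact_force()); manip.hold(0.01)
    return np.mean(a,0)
def step(th,gap=0.0,rate=.08):
    manip.servo_line(lip_tcp(th,gap),rate=rate); f=F()
    print(f"t={manip.get_time():.2f} th={th:.2f} gap={gap:.3f} f={np.round(f,2)} n={-f@NL:.2f} x={f@XL:.2f} w={np.round(manip.get_torque(),2)}",flush=True)
    if np.linalg.norm(f)>15: raise SystemExit("force high")
    return f
def snap(tag):
    for n in("scene","top"):
        c=manip.camera(n)["image"][:,:,::-1]
        a=c[110:250,200:400] if n=="scene" else c[130:290,170:370]
        cv2.imwrite(f"pics/{n}{tag}.png",cv2.convertScaleAbs(cv2.resize(a,None,fx=3,fy=3,interpolation=cv2.INTER_CUBIC),alpha=1.6))
E
python3 - <<'E'
from h import *
print(F())
step(0,.004,.05);step(0,.0,.05);step(.03)
for th in(.1,.2):step(th,-.0)
for th in(.16,.1):step(th,0)
E
```

```text
[-0.22116872 -0.14673826  0.07212351]
t=4.50 th=0.00 gap=0.004 f=[ 0.13 -0.29  0.25] n=-0.34 x=0.04 w=[ 0.4  -0.12  0.01]
t=4.80 th=0.00 gap=0.000 f=[-0.02 -0.18  0.3 ] n=-0.35 x=-0.02 w=[ 0.37 -0.18  0.03]
t=5.10 th=0.03 gap=0.000 f=[ 1.51  1.42 -2.21] n=2.86 x=-0.23 w=[ 0.7  -0.36  0.11]
t=5.47 th=0.10 gap=-0.000 f=[ 2.27  2.89 -1.73] n=3.41 x=-1.84 w=[ 0.91 -0.41  0.18]
t=5.91 th=0.20 gap=-0.000 f=[ 1.8   3.44 -1.41] n=3.36 x=-2.33 w=[ 0.87 -0.32  0.12]
t=6.21 th=0.16 gap=0.000 f=[ 1.5   2.3  -1.67] n=2.89 x=-1.22 w=[ 0.78 -0.35  0.01]
t=6.55 th=0.10 gap=0.000 f=[ 1.02  1.2  -2.18] n=2.63 x=0.05 w=[ 0.75 -0.28  0.04]
```

```bash
cat >> h.py <<'E'
KN=np.array([0.410,0.018]); ZK=0.176
def krot(wing,sgn): # wing long-axis angle (rad) world; jaws across
    return tool([0,0,-1],sgn*np.array([-np.sin(wing),np.cos(wing),0]))
def shut_and_leave():
    for th in(.05,.0): step(th)
    step(0,.012); b=lip_tcp(0,.012)
    manip.servo_line(b-.07*XL,rate=.2)
    manip.servo_line(b-.10*XL+[0,0,.1],rate=.25)
E
python3 - <<'E'
from h import *
shut_and_leave()
w=np.radians(-68)
for s in(1,-1):
    for d in(0,.4,.8,1.2,1.6):
        q=manip.solve_ik(np.r_[KN,ZK],krot(w-d,s));print(s,d,None if q is None else np.round(q,2))
snap("2");print(manip.get_time())
E
```

```text
t=6.87 th=0.05 gap=0.000 f=[ 1.38  1.86 -2.24] n=3.10 x=-0.52 w=[ 0.85 -0.3   0.08]
t=7.18 th=0.00 gap=0.000 f=[-0.18  0.08  0.06] n=-0.04 x=-0.05 w=[ 0.37 -0.11 -0.01]
t=7.53 th=0.00 gap=0.012 f=[-0.15  0.28 -0.07] n=0.18 x=-0.14 w=[ 0.39 -0.12  0.  ]
1 0 [ 0.01  0.24  2.14 -0.    0.76 -0.37]
1 0.4 [ 0.01  0.24  2.14 -0.    0.76  0.03]
1 0.8 [ 0.01  0.24  2.14 -0.    0.76  0.43]
1 1.2 [ 0.01  0.24  2.14 -0.    0.76  0.83]
1 1.6 [0.01 0.24 2.14 0.   0.76 1.23]
-1 0 None
-1 0.4 None
-1 0.8 None
-1 1.2 [ 0.01  0.24  2.14 -0.    0.76 -2.31]
-1 1.6 [ 0.01  0.24  2.14 -0.    0.76 -1.91]
8.7583
```

View pics/top2.png

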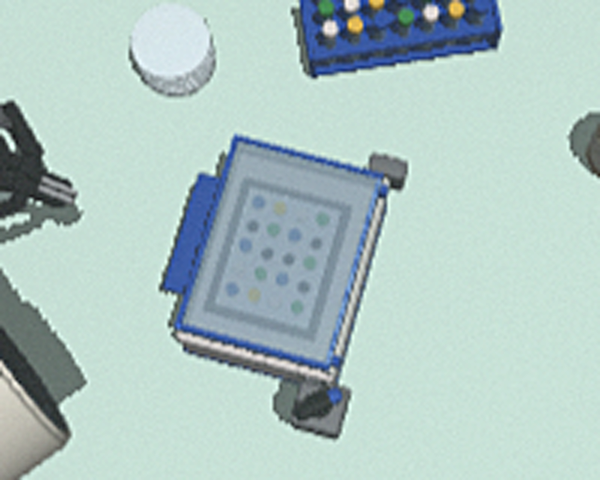

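```bash
python3 - <<'E'
from h import *
for n,(u,v) in(("top",(276,264)),("scene",(225,185))):
    a=cv2.imread(f"pics/{n}0.png")[v-20:v+20,u-20:u+20]
    cv2.imwrite(f"pics/k_{n}.png",cv2.convertScaleAbs(cv2.resize(a,None,fx=14,fy=14,interpolation=cv2.INTER_NEAREST),alpha=2.2))
    P=lambda ang:proj(n,[[KN[0]+k*.024*np.cos(ang),KN[1]+k*.024*np.sin(ang),.178] for k in(1,-1)])
    for d in(-57,-65,-73): print(n,d,np.round((P(np.radians(d))-[u-20,v-20])*14+7).tolist())
E
python3 -c "
import cv2,numpy as np
a=cv2.imread('pics/k_top.png');b=cv2.imread('pics/k_scene.png');cv2.imwrite('pics/kk.png',cv2.resize(np.hstack([a,b]),(800,400)))"
```

```text
top -57 [[371.0, 222.0], [184.0, 362.0]]
top -65 [[380.0, 236.0], [175.0, 348.0]]
top -73 [[387.0, 251.0], [169.0, 333.0]]
scene -57 [[290.0, 338.0], [284.0, 144.0]]
scene -65 [[273.0, 338.0], [301.0, 144.0]]
scene -73 [[256.0, 337.0], [317.0, 146.0]]
```

View pics/kk.png

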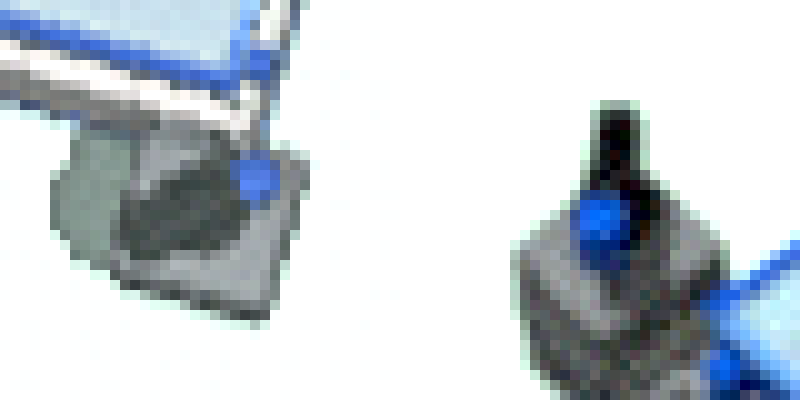

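```bash
cat >> h.py <<'E'
def T(n=10):
    a=[]
    for _ in range(n): a.append(np.r_[manip.get_contact_force(),manip.get_torque()]); manip.hold(0.01)
    return np.mean(a,0)
def grab_knob(w,grip=60):
    o=krot(w,1)
    manip.move_to(np.r_[KN,ZK+.07],o); manip.command_gripper(.036)
    t0=T(); manip.servo_line(np.r_[KN,ZK],rate=.12)
    manip.command_gripper(.0,grip)
    print("t",manip.get_time(),"width",manip.get_width(),"free",np.round(t0,2),"grip",np.round(T(),2),flush=True)
    return t0
def turn(w0,d,n):
    for k in range(1,n+1):
        manip.servo_line(np.r_[KN,ZK],krot(w0-d*k/n,1),rate=.1)
        print("t %.2f turned %.2f"%(manip.get_time(),d*k/n),np.round(T(),3),flush=True)
def release_knob():
    manip.command_gripper(.036); manip.servo_line(np.r_[KN,ZK+.07],rate=.2)
E
python3 - <<'E'
from h import *
w=np.radians(-67)
grab_knob(w); turn(w,.3,3); snap("3"); print(manip.get_ee_rot(),manip.get_time())
E
```

```text
t 11.5167 width 0.021354284642619174 free [-0.    0.03  0.27 -0.01  0.   -0.  ] grip [ 0.38  1.61  6.28  0.31 -0.06 -0.02]
t 11.85 turned 0.10 [ 0.486  2.304  5.809  0.385 -0.114  0.036]
t 12.18 turned 0.20 [ 1.181  2.621  6.586  0.48  -0.248  0.018]
t 12.52 turned 0.30 [ 1.838  2.651  5.837  0.521 -0.338  0.028]
[ 1.13468294  1.2537437  -1.12960034] 12.7
```

View pics/scene3.png

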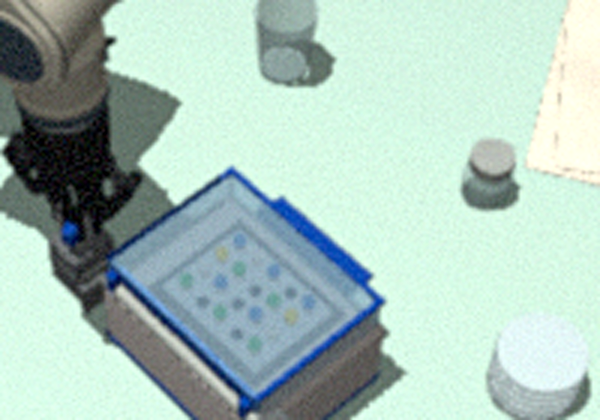

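```bash
python3 - <<'E'
import cv2
a=cv2.imread("pics/scene3.png")[190:330,20:160];b=cv2.imread("pics/top3.png")[330:470,230:370]
cv2.imwrite("pics/z3.png",cv2.resize(cv2.hconcat([a,b]),(800,400)))
E
```

```text
(no output)
```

View pics/z3.png

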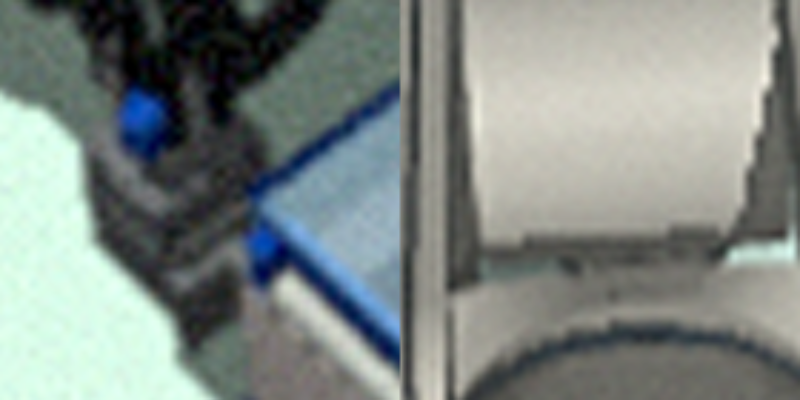

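```bash
cat >> h.py <<'E'
def ksnap(tag):
    c=manip.camera("scene")["image"][:,:,::-1][160:210,200:250]
    cv2.imwrite(f"pics/k{tag}.png",cv2.convertScaleAbs(cv2.resize(c,None,fx=10,fy=10,interpolation=cv2.INTER_NEAREST),alpha=2.2))
E
python3 - <<'E'
from h import *
manip.command_gripper(.036); print(manip.get_width(),T()); ksnap("4a")
manip.servo_line(np.r_[KN,ZK+.09],rate=.2); ksnap("4")
print(manip.get_time(),T())
a=cv2.imread("pics/scene0.png")[160:210,200:250]
b=cv2.convertScaleAbs(cv2.resize(a,None,fx=10,fy=10,interpolation=cv2.INTER_NEAREST),alpha=2.2)
cv2.imwrite("pics/k4c.png",cv2.resize(cv2.hconcat([b,cv2.imread("pics/k4.png"),cv2.imread("pics/k4a.png")]),(798,266),interpolation=cv2.INTER_AREA))
E
```

```text
0.035737988084967115 [ 0.02523405  0.03928104 -0.18410454  0.00369554 -0.00833961 -0.00714485]
13.775 [ 0.27900276  0.06052572 -0.29265891  0.00132307 -0.00388671 -0.00855774]
```

View pics/k4c.png

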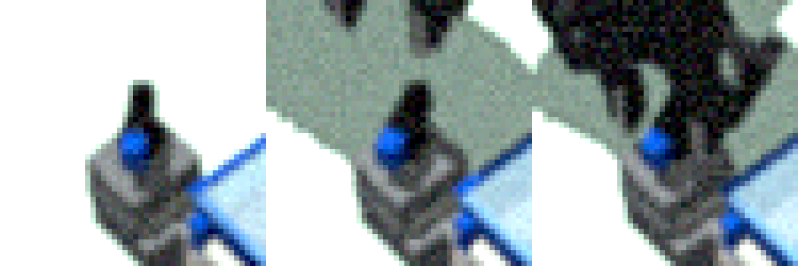

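```bash
cat >> h.py <<'E'
def go_lip():
    b=lip_tcp(0,.008)
    manip.move_to(b-.09*XL+[0,0,.08],LROT); manip.command_gripper(0,30)
    manip.servo_line(b-.05*XL,rate=.25); manip.servo_line(b,rate=.15)
def probe():
    step(.03); step(.12); return step(.06)
E
python3 - <<'E'
from h import *
go_lip(); print(manip.get_time()); print(F()); probe()
E
```

```text
16.5333
[0.12168688 0.42018488 0.50289436]
t=16.95 th=0.03 gap=0.000 f=[ 1.9   3.9  -2.35] n=4.40 x=-2.18 w=[ 1.   -0.44  0.08]
t=17.37 th=0.12 gap=0.000 f=[ 2.25  4.85 -1.85] n=4.56 x=-3.30 w=[ 0.99 -0.46  0.13]
t=17.71 th=0.06 gap=0.000 f=[ 1.71  3.37 -2.27] n=4.01 x=-1.76 w=[ 0.97 -0.4   0.05]
```

```bash
cat >> h.py <<'E'
def shut2():
    step(0.0); b=lip_tcp(0,.01)
    manip.servo_line(b,rate=.1); manip.servo_line(b-.05*XL,rate=.25); manip.servo_line(b-.09*XL+[0,0,.08],rate=.3)
E
python3 - <<'E'
import h
from h import *
shut2()
h.ZK=.182; w=np.radians(-81)
grab_knob(w); turn(w,.4,2); release_knob(); ksnap("5"); print(manip.get_time())
E
```

```text
t=18.05 th=0.00 gap=0.000 f=[-0.23 -0.05  0.05] n=-0.11 x=0.07 w=[ 0.37 -0.11  0.04]
t 21.9083 width 0.012613382061473971 free [-0.24 -0.29 -0.11 -0.02  0.02 -0.01] grip [ 2.63  1.33  6.5   0.2  -0.33 -0.12]
t 22.34 turned 0.20 [ 4.056  1.091  6.152  0.214 -0.552 -0.305]
t 22.77 turned 0.40 [ 4.916  0.8    4.73   0.18  -0.736 -0.255]
23.7583
```

View pics/k5.png

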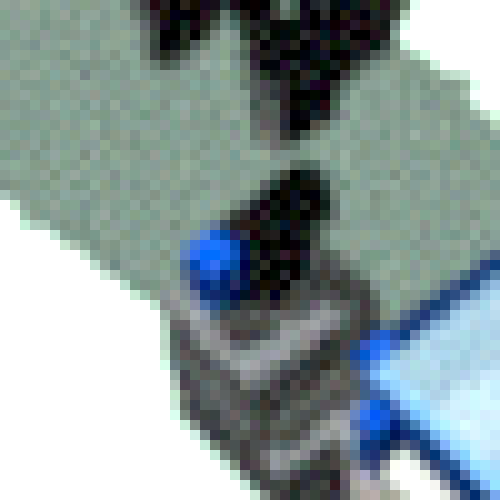

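```bash
python3 - <<'E'
from h import *
go_lip(); print(manip.get_time()); print(F()); probe()
E
```

```text
26.425
[ 0.21381976  0.14003186 -0.23185791]
t=26.84 th=0.03 gap=0.000 f=[ 0.69  6.22 -3.85] n=6.66 x=-2.80 w=[ 1.45 -0.39 -0.15]
t=27.26 th=0.12 gap=0.000 f=[ 1.94  8.29 -2.89] n=7.23 x=-5.28 w=[ 1.49 -0.42 -0.12]
t=27.60 th=0.06 gap=0.000 f=[-0.09 -0.12 -0.96] n=0.70 x=0.67 w=[ 0.52 -0.08 -0.1 ]
```

```bash
python3 - <<'E'
from h import *
for th in(.25,.42,.6,.75,.9): step(th,rate=.12)
manip.hold(.15)
for g in(.003,.006,.010): step(.9,g,rate=.05)
snap("6");print(manip.get_time())
E
```

```text
t=28.10 th=0.25 gap=0.000 f=[ 3.27  4.89 -2.13] n=5.00 x=-3.44 w=[ 0.96 -0.45  0.17]
t=28.57 th=0.42 gap=0.000 f=[ 1.93  4.02 -1.96] n=4.15 x=-2.50 w=[ 0.9  -0.39  0.08]
t=29.05 th=0.60 gap=0.000 f=[ 1.23  2.98 -1.34] n=2.94 x=-1.87 w=[ 0.74 -0.35 -0.04]
t=29.49 th=0.75 gap=0.000 f=[ 0.47  2.75 -1.25] n=2.61 x=-1.54 w=[ 0.8  -0.23 -0.04]
t=29.93 th=0.90 gap=0.000 f=[ 0.83  2.72 -0.54] n=2.07 x=-2.02 w=[ 0.66 -0.21 -0.02]
t=30.38 th=0.90 gap=0.003 f=[ 0.89  1.21 -0.71] n=1.41 x=-0.77 w=[ 0.56 -0.23 -0.01]
t=30.68 th=0.90 gap=0.006 f=[-0.07 -0.12 -0.16] n=0.05 x=0.20 w=[ 0.46 -0.16  0.04]
t=30.98 th=0.90 gap=0.010 f=[-0.08 -0.2  -0.1 ] n=-0.04 x=0.23 w=[ 0.31 -0.13  0.03]
31.0833
```

View pics/scene6.png

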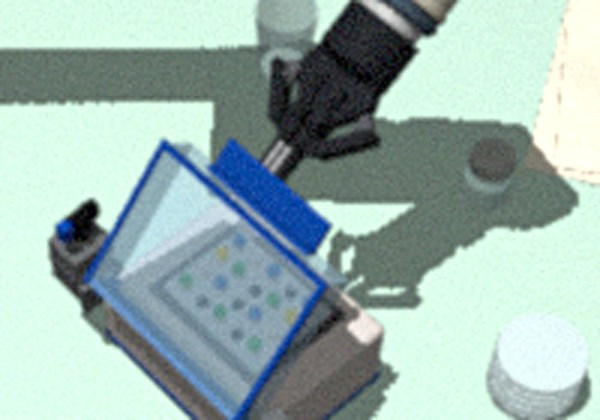

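```bash
cat >> h.py <<'E'
def shots(k=8):
    return np.mean([manip.camera("scene")["image"].astype(float) for _ in range(k)],0)
E
python3 - <<'E'
from h import *
a=shots(4); t=manip.get_time(); manip.hold(1.2); b=shots(4); print(manip.get_time()-t,F())
d=np.abs(a-b).max(2)[150:260,220:320]; print("mean diff",d.mean(),"max",d.max(),(d>25).sum())
ref=np.abs(a-b).max(2)[300:400,100:300];print("ref",ref.mean(),ref.max())
np.save("b.npy",b)
E
```

```text
1.4000000000000021 [-0.53177405 -0.22697089 -0.15105538]
mean diff 2.5077954545454544 max 14.5 0
ref 2.0577875 14.25
```

```bash
python3 - <<'E'
from h import *
def corner(th,y,f=.191,u=.004): return HW([.08-(f*np.cos(th)-u*np.sin(th)),y,.112+f*np.sin(th)+u*np.cos(th)])
for th in(.75,.8,.85,.9,.95): print(th,np.round((proj("scene",[corner(th,-.065),corner(th,.065)]+np.zeros((2,3)))-[200,110])*3).tolist(), "hood top front", np.round((proj("scene",[corner(th,s*.103,.159,.034) for s in(-1,1)])-[200,110])*3).tolist())
manip.servo_line(lip_tcp(.9,.02),rate=.06)
manip.servo_line(lip_tcp(.9,.02)-.08*XL,rate=.12)
c=shots(4); b=np.load("b.npy"); d=np.abs(c-b).max(2)[150:260,220:275]; print(d.mean(),d.max(),manip.get_time())
snap("7")
E
```

```text
0.75 [[240.0, 140.0], [342.0, 226.0]] hood top front [[176.0, 141.0], [337.0, 281.0]]
0.8 [[234.0, 139.0], [337.0, 226.0]] hood top front [[170.0, 142.0], [331.0, 283.0]]
0.85 [[229.0, 139.0], [331.0, 226.0]] hood top front [[164.0, 143.0], [326.0, 285.0]]
0.9 [[223.0, 139.0], [325.0, 227.0]] hood top front [[158.0, 145.0], [320.0, 287.0]]
0.95 [[216.0, 140.0], [319.0, 228.0]] hood top front [[151.0, 147.0], [314.0, 289.0]]
3.0236363636363635 94.75 34.0667
```

View pics/scene7.png

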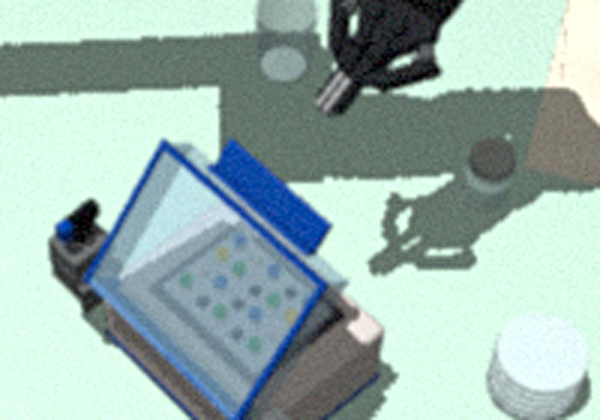

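```bash
python3 - <<'E'
from h import *
a=shots(6); manip.hold(4); c=shots(6)
d=np.abs(a-c).max(2)[150:260,220:320]; print("static diff",d.mean(),d.max()); 
m0=cv2.imread("pics/scene0.png")[:,:,::-1].astype(float)
for n,(u,v) in dict(reagent=(251,350),beaker=(295,121),meter=(167,341),jar=(363,167)).items():
    A=m0[v-22:v+22,u-22:u+22].astype(np.float32).mean(2);B=c[v-22:v+22,u-22:u+22].astype(np.float32).mean(2)
    print(n,np.round(cv2.phaseCorrelate(A,B),2)if 0 else cv2.phaseCorrelate(A,B))
print(manip.get_time()); manip.sign_off()
E
```

```text
static diff 1.963545454545455 13.0
reagent ((0.5127351343198789, 0.5015674105254604), 0.9911964543660482)
beaker ((-0.5067172113625702, 0.29031767885244975), 0.29753892769048246)
meter ((0.5376750438589148, 0.48084346448098003), 1.0101969867282443)
jar ((0.4500701350834895, 0.9433874524150312), 0.3360666239703143)
38.7667
the job is handed in; nothing more can be done
```

The cover now stands half open by itself with nothing touching it, and I handed the job in at about 39 s of the 72 s allowed.

- **Sag checks:** For the first two checks I lifted the cover only about 7–11° rather than 50°. That loads the hinge more than half open does. Both times it followed my fingers down, so I shut it again and tightened the knob.
- **Knob:** I turned it clockwise by about 0.28 rad and then 0.4 rad. The first grip was poor: the jaws closed to 21 mm instead of 14 mm. A photo showed the knob had still turned by roughly that amount. The second grip was good, and after it the clamp bit. I estimate about 0.25–0.3 N m of hinge friction, only slightly more than holding needs.
- **Lift force:** The highest reading while lifting was about 9 N, under the 20 N limit.
- **Final stand:** I raised the cover to about 0.9 rad and eased away. The fingertip force fell to zero and the camera puts the cover at about 0.83–0.85 rad (48°). Pictures 1.4 s apart, and again over 4 s after I pulled the fingers back, showed no movement beyond image noise.
- **Other objects:** The bottle, beaker, meter and jar showed image shifts of about a pixel or less. The match for the beaker and jar was weak because of the arm's shadow, so for those two I rely mainly on the gripper never having been near them.

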